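# Lay a blade spindle in its V-cradle and cover it with the dust hood

### The arm

A 7-joint arm with a two-finger parallel gripper is mounted at the origin on a cart in front of the work surface, level with it; the furniture and walls round the work are solid. World frame = base frame: x ahead of the robot, y to its left, z up, the work surface at z = 0. Lengths are in m, angles in rad, forces in N, time in s.
With the tool pointing down it reaches from about 0.4 to 0.925 m from the base axis. Payload 4.1 kg.
Tool frame: the origin (TCP) lies midway between the tips of the shut fingers; the grasp point (between the pads) lies 19 mm behind it (bot.grasp_offset is the distance from the TCP to the grasp point, in m); z points along the fingers, y is the line along which they close (so a half turn about z gives the same grasp; the last joint's range is limited). The gripper opens to 85 mm and grips with 20 to 120 N. Pads are 22 mm wide; open, the fingers measure 114 mm over their backs; the gripper's body (76 mm by 85 mm) begins 54 mm behind the grasp point. The pads swing forward as they close: fully open they stand 13 mm farther back than shut.
Start: joints at [1.073, 0.398, 0.045, 1.537, -0.019, 1.207, -0.051], TCP at [0.252, -0.599, 0.231] pointing down, gripper open.
Joint ranges: [-2.82, 2.82], [-0.49, 2.23], [-1.37, 1.46], [0, 2.46], [-1.36, 4.5], [0.23, 2], [-2.94, 2.94]. Speed limits (rad/s): [2.57, 2.57, 3.14, 3.14, 3.14, 3.14, 3.14].

### API

Orientations are given as [roll, pitch, yaw] about the fixed x, y, z axes, in that order (R = Rz(yaw) Ry(pitch) Rx(roll)).
In Python, from workcell import sensors, vision, bot gives the robot as it stands. The module is installed in compiled form; this text tells all that it offers.
- The arm moves only by the shell command python3 -m jog 'ROWS' [FORCE]. ROWS is JSON, a list of rows, each an object with "delta_rot": the turn, a rotation vector about the tool's x, y, z scaled (see below), a list of three; "travel": the shift along the tool's x, y, z scaled (see below), a list of three; "hand": the opening, from -1 (shut) to 1 (fully open). A call has exactly 5 rows; each row shifts and turns the commanded pose from where the row before left it, along the tool's axes as they then stand; what a row does not reach is not made up. The controller multiplies each number of a shift by 100 cm and each number of a turn by pi rad. A row lasts 1/12 s, in which the tool goes at most 41.7 mm and 7.16 degrees, less where a joint would pass 70% of its speed; a pose out of reach is approached as far as the arm can. A call with a number of a shift or a turn outside -1 to 1 is refused whole. A call with a gripper value outside its range is refused whole. The fingers move at their own pace and stop on an object; FORCE is the grip in N (left out, the last holds). Time passes only in rows, so rows that do not move let the fingers close, or fill a call up. It gives the time, the measured TCP pose, the force, the opening and the grip force at its end, in the units of the state.
- sensors.get_obs(): the state, without advancing time (a new reading comes with each control period).
- vision.grab_frame(name): name is "scene" or "side" or "wrist"; returns the picture (400x640x3 uint8, red, green, blue); there is no depth.
- vision.camera_model(name): a dict with "fx", "fy", "cx", "cy" (pixels), "eye" and "attitude" of the camera in the world; the wrist camera has in their place "T_tool_cam" (4x4, takes a point from camera to tool coordinates, whose origin is the TCP and whose axes are the flange's). Camera axes: x right, y up, looking along -z (the intrinsics and any distortion apply to the point x, -y, -z); pixel columns grow to the right and rows downward; lengths in m; the calibration is good to about 2 mm. A picture is of the moment at which its call begins: read the wrist's pose just before it. camera_model takes no time and is no camera call.
- bot.sign_off(): hands the job in; it is judged then, once.
The state is a dict: "time_s": time; "q": joint angles; "joint_velocities": joint speeds; "joint_efforts": joint torques, N m; "tcp_pos": TCP position; "tcp_rot": TCP orientation; "wrist_force": force on the tool from outside, world axes, zero at the start; "moment": the same for the moment, N m; "opening": finger opening in m; "grasp_force": force on a finger pad.
Only numpy, scipy, OpenCV 4.12 (cv2) and the standard library are available. Lean on these libraries where they do the work, as an engineer would, in place of code of your own. Each camera call takes 0.05 s, during which the arm holds its last target. There are 200 camera calls.

### The job

Lay the mower blade spindle into the two V-notches of the inspection cradle, its thick journal in the orange saddle with the wide notch and its thin journal in the silver saddle, so that it sits level, with its eight-sided barrel between the saddles; lower it gently, do not drop it. Let go of it, then set the yellow dust hood over it so that the hood stands level and fully down on the grey flange all round. Do not disturb the tape measure or the carburettor.

Things in the scene. Friction and masses are not known exactly. Their poses are not given: they have to be found in the camera images.
- cradle: Inspection cradle, fixed, its place and yaw vary. Origin: centre of its underside, on the counter; z up, x along its length. Grey flange 216 (x) x 120 (y) x 6 mm; on it a dark plinth 180 x 84 mm, top at z = 14 mm; on that two saddles at x = +43 (orange) and -43 mm (silver), plates 16 mm thick in x, 72 mm wide in y, top at z = 64 mm, each with a 90 degree V-notch at y = 0.
- cradle_seat (a point): Point of the cradle 62 mm above its origin, midway between the saddles: where the spindle's origin belongs, its axis level along the cradle's x. It may lie up to 7 mm off along x before the barrel meets a saddle. 70 mm are free between the saddles for the fingers.
- orange_notch (a point): Bottom of the wide V-notch (46 mm wide at the top) in the orange saddle, z = 40.8 mm, for the thick journal.
- silver_notch (a point): Bottom of the narrow V-notch (29 mm wide at the top) in the silver saddle, z = 49.3 mm, for the thin journal.
- spindle: Steel mower blade spindle, 152 mm long, 0.5 kg, lying level with its axis 18 mm up. Origin on the axis at mid-barrel; x to the thick end. Dark eight-sided barrel, 36 mm across flats, x = -28 to 28 mm: grip it here. Thick journal, 30 mm diameter, x = 28 to 58; brass collar, 34 mm, to 70; stub to 76. Thin journal, 18 mm diameter, x = -28 to -58; threaded stub, 12 mm, to -76.
- spindle_thick_end (a point): Centre of the end face of the spindle's thick (brass collar) end, on the axis, 76 mm from its origin.
- hood: Yellow dust hood, a box open below, 196 (x) x 100 (y) x 87 mm high to its roof, walls 3 mm, 0.35 kg, standing on its rim. Origin: centre of its lower rim; x along its length, z up. It goes over the plinth with 5 mm play all round, lengthways along the cradle, either way round; fully down, its rim rests on the flange, 6 mm above the counter.
- hood_handle (a point): Centre of the black grip bar on the hood's roof, 110 mm above its rim, over the hood's centre. The bar is 100 mm long (hood's x), 16 mm wide (hood's y), 14 mm high, with 16 mm of free space between it and the roof; grip it across its width.
- tape_measure: Yellow tape measure, 35 x 82 x 62 mm, bystander. Origin: centre of its underside.
- carburettor: Grey metal carburettor, 69 x 78 x 74 mm, bystander. Origin: centre of its underside.
Mind the look-alikes: they are no part of the job. What is shaped like the spindle but turquoise is not meant.

How it is judged:
On the way:
1. the spindle lies level in both V-notches, thick end at the orange saddle, let go (x of spindle in the frame of cradle between -0.01 and 0.01 m and y of spindle in the frame of cradle between -0.003 and 0.003 m and z of spindle in the frame of cradle between 0.0588 and 0.065 m and angle between the x axis of spindle and the x axis of cradle, either way round below 0.035 rad and x of spindle_thick_end in the frame of cradle above 0.05 m and linear speed of spindle below 0.02 m/s and contact force between spindle and cradle above 1 N and contact force between spindle and the fingers below 0.1 N), for 0.2 s.
At the end, for the whole second after the job is handed in: Spindle at rest in both notches, thick end on the orange side, aligned within 2 degrees, centred within 10 mm along x, 3 mm in y and 3 mm in height (62 mm); hood over it, not touching it, upright within 1.7 degrees, centred within 9 mm, its rim within 3 mm of the flange; all at rest (x of spindle in the frame of cradle between -0.01 and 0.01 m and y of spindle in the frame of cradle between -0.003 and 0.003 m and z of spindle in the frame of cradle between 0.0588 and 0.065 m and angle between the x axis of spindle and the x axis of cradle, either way round below 0.035 rad and x of spindle_thick_end in the frame of cradle above 0.05 m and linear speed of each of spindle, hood below 0.02 m/s and contact force between spindle and cradle above 1 N and x of hood in the frame of cradle between -0.009 and 0.009 m and y of hood in the frame of cradle between -0.009 and 0.009 m and z of hood in the frame of cradle between 0.003 and 0.009 m and angle between hood's own z axis and vertical below 0.03 rad and contact force between spindle and hood below 0.5 N).
It fails at once if a bystander (tape measure, carburettor) is moved more than 30 mm (distance of any of tape_measure, carburettor from where it was at the start of the episode above 0.03 m).
It fails at once if the spindle is dropped from more than about 10 mm (moves at over 0.45 m/s out of the fingers) or rammed onto the cradle (over 80 N) (contact force between spindle and cradle above 80 N or (linear speed of spindle above 0.45 m/s and contact force between spindle and the fingers below 1 N)).
It also fails if it takes over 64 s, if anything falls off the work surface, if the arm or the gripper's body presses on something with over 40 N, if the wrist force passes 120 N, or if a joint passes its speed limit or range.

## Working session

There is one attempt and no reset: what is moved stays moved. The work goes in short steps, Python scripts to look and compute and a shell command to move; the robot and the scene stay as the last step left them, time stands still between calls to the robot, and variables do not carry over. Pictures are saved under pics/ and viewed, at most 10 in all, crops included, and the job is handed in when it is done.

```bash
mkdir -p pics
python3 - <<'E'
from workcell import sensors, vision, bot
import cv2,numpy as np
for n in("scene","side"):
    cv2.imwrite(f"pics/{n}0.png",vision.grab_frame(n)[:,:,::-1]); print(n,vision.camera_model(n))
print(vision.camera_model("wrist")); print(sensors.get_obs(),bot.grasp_offset)
E
```

```text
scene {'fx': 384.77281885644317, 'fy': 384.77281885644317, 'cx': 320.4994233287893, 'cy': 200.42871491746476, 'eye': array([-0.13620548,  0.74570698,  0.90631401]), 'attitude': array([ 8.82440791e-01,  2.02598619e-03, -2.42338912e+00])}
side {'fx': 505.24956052899967, 'fy': 505.24956052899967, 'cx': 322.8959674129815, 'cy': 202.2078576326151, 'eye': array([ 0.52173088, -1.32280757,  0.93476292]), 'attitude': array([ 1.00294648,  0.02154078, -0.0317071 ])}
{'fx': 302.1007803247439, 'fy': 302.1007803247439, 'cx': 319.7673767551492, 'cy': 204.01108796782998, 'T_tool_cam': array([[-3.23702514e-05,  9.47288340e-01,  3.20382271e-01,
         8.19235890e-02],
       [ 9.99999708e-01,  2.75119466e-04, -7.12421505e-04,
        -4.70916841e-04],
       [-7.63011984e-04,  3.20382155e-01, -9.47288073e-01,
        -1.41633524e-01],
       [ 0.00000000e+00,  0.00000000e+00,  0.00000000e+00,
         1.00000000e+00]])}
{'time_s': 0.1, 'q': array([ 1.07297878,  0.39912594,  0.04503297,  1.53770542, -0.01871572,
        1.20694045, -0.05070342]), 'joint_velocities': array([ 0.00025889, -0.00184682,  0.0006731 , -0.00525357,  0.0014305 ,
        0.00106718, -0.00108339]), 'joint_efforts': array([ 3.52847586e-03, -4.76266837e+01,  1.37017764e+00, -2.54950958e+01,
        1.20165016e-02,  5.01938659e-03, -1.91572965e-06]), 'tcp_pos': array([ 0.25222711, -0.59846073,  0.2303838 ]), 'tcp_rot': array([-3.13983828e+00,  1.05863172e-04,  3.98924578e-01]), 'wrist_force': array([ 0.15078719,  0.62750982, -0.35710314]), 'moment': array([ 0.02867992,  0.07070385, -0.02996397]), 'grasp_force': 0.0, 'opening': 0.08508077261298627} 0.0187
```

View pics/scene0.png

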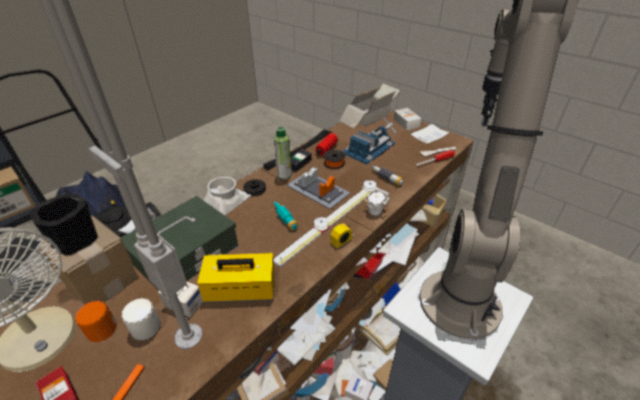

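View pics/side0.png

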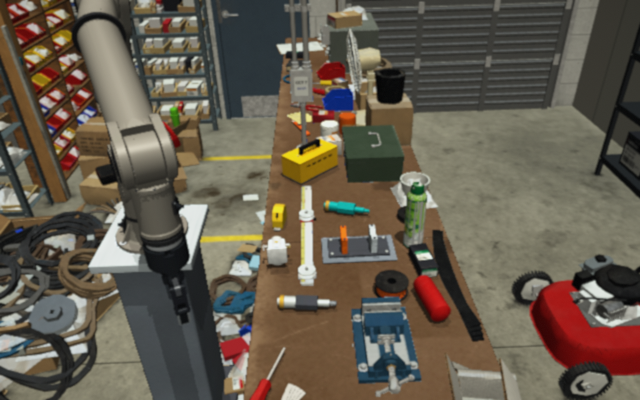

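Candidates for the spindle are the dark-barrelled one with the brass end at side (305,302) / scene (387,176), and the turquoise look-alike at side (345,208) / scene (285,215). I choose the dark one. The hood is yellow, at side (310,160) / scene (236,275). The cradle is at side (358,247) / scene (319,187), the tape measure at side (278,214), and the carburettor at side (277,250). Next I take close crops.

Run:
```python
import cv2,numpy as np
a=cv2.imread("pics/side0.png");b=cv2.imread("pics/scene0.png")
u=lambda i,x,y,w,h,s:cv2.resize(i[y:y+h,x:x+w],None,fx=s,fy=s,interpolation=cv2.INTER_CUBIC)
cv2.imwrite("pics/c1.png",np.vstack([u(a,265,225,133,90,6)]))   # side 6x
cv2.imwrite("pics/c2.png",np.hstack([u(a,275,132,70,55,5),u(b,190,243,88,55,5)][:2])[:, :800])
```

```text
(no output)
```

View pics/c1.png

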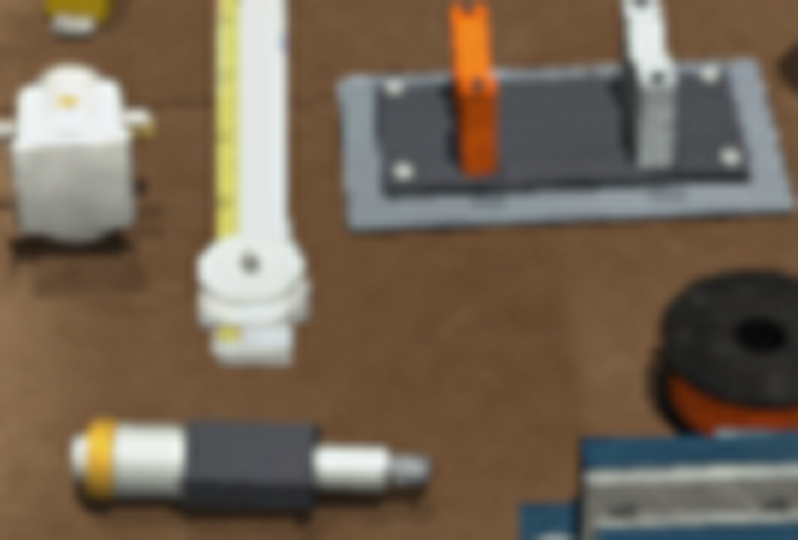

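View pics/c2.png

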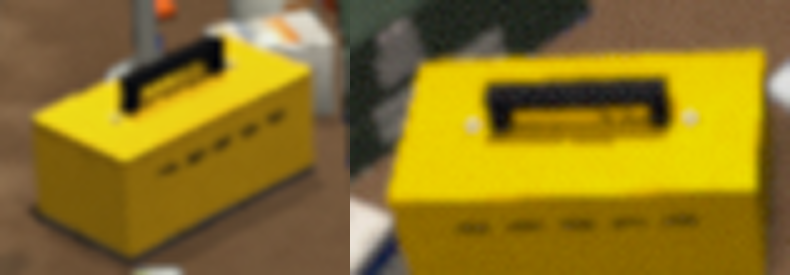

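The crops show the chosen part: dark barrel, brass collar left (c1 100,460) and thread right, thick end towards −x like the orange saddle (c1 475,90). The hood's roof corners are visible in both views.

```bash
cat > h.py <<'E'
import numpy as np
from scipy.spatial.transform import Rotation as R
from workcell import sensors, vision, bot
def cam(n,o=None):
    m=vision.camera_model(n)
    if n!="wrist": return m,R.from_euler('xyz',m['attitude']).as_matrix(),np.array(m['eye'])
    T=np.array(m['T_tool_cam']);Rt=R.from_euler('xyz',o['tcp_rot']).as_matrix()
    return m,Rt@T[:3,:3],Rt@T[:3,3]+o['tcp_pos']
def ray(n,px,z,o=None):
    m,Rc,e=cam(n,o);out=[]
    for u,v in px:
        d=Rc@np.array([(u-m['cx'])/m['fx'],-(v-m['cy'])/m['fy'],-1.])
        out.append(e+d*(z-e[2])/d[2])
    return np.array(out)
def proj(n,P,o=None):
    m,Rc,e=cam(n,o);p=(np.atleast_2d(P)-e)@Rc
    return np.c_[m['cx']-m['fx']*p[:,0]/p[:,2],m['cy']+m['fy']*p[:,1]/p[:,2]]
E
python3 - <<'E'
from h import *
np.set_printoptions(precision=4,suppress=True)
c=lambda L:[(265+x/6,225+y/6) for x,y in L]
f=ray("side",c([(337,76),(755,60)]),.006); g=ray("side",c([(793,212),(349,229)]),.001)
print("flange",f,g,"ctr",np.r_[f,g].mean(0)); d=f[1]-f[0];d2=g[0]-g[1];print("len",np.linalg.norm(d),np.linalg.norm(d2),"yaw",np.arctan2(d[1],d[0]),np.arctan2(d2[1],d2[0]))
s=ray("side",c([(72,455),(430,470),(185,461),(315,468)]),.018); d=s[0]-s[1]
print("spindle",s,np.linalg.norm(d),np.arctan2(d[1],d[0]),s[:2].mean(0),s[2:].mean(0))
h=ray("side",[(275+x/5,132+y/5) for x,y in [(33,118),(128,162),(313,70)]],.087)
k=ray("scene",[(190+(x-350)/5,243+y/5) for x,y in [(413,58),(765,50),(760,190),(388,198)]],.087)
print("hood",h,k,k.mean(0),(h[0]+h[2])/2)
for a,b in((h[1],h[2]),(k[0],k[1]),(k[3],k[2])):print(np.linalg.norm(b-a),np.arctan2(*(b-a)[[1,0]]))
E
```

```text
flange [[ 0.5361 -0.0693  0.006 ]
 [ 0.7514 -0.0686  0.006 ]] [[ 0.753  -0.1859  0.001 ]
 [ 0.5384 -0.1863  0.001 ]] ctr [ 0.6448 -0.1276  0.0035]
len 0.21529376336415834 0.21458995660504424 yaw 0.0033299430721647682 0.0019263921041479982
spindle [[ 0.4137 -0.3526  0.018 ]
 [ 0.5676 -0.3701  0.018 ]
 [ 0.4626 -0.359   0.018 ]
 [ 0.5184 -0.3663  0.018 ]] 0.1548161006673105 3.028231526635339 [ 0.4906 -0.3614  0.018 ] [ 0.4905 -0.3626  0.018 ]
hood [[0.4046 0.3334 0.087 ]
 [0.4746 0.2604 0.087 ]
 [0.6135 0.3969 0.087 ]] [[0.6146 0.4023 0.087 ]
 [0.467  0.2656 0.087 ]
 [0.3952 0.3371 0.087 ]
 [0.5408 0.471  0.087 ]] [0.5044 0.369  0.087 ] [0.5091 0.3652 0.087 ]
0.19479423116327416 0.776883423330085
0.20121819222575452 -2.394512417747928
0.1977480984103478 -2.397973914853635
```

```bash
A='{"travel":[0.0311,-0.0125,0.003],"delta_rot":[0,0,0],"hand":1}'; 
python3 -m jog '[{"travel":[0.0311,-0.0125,0.003],"delta_rot":[0,0,0],"hand":1},{"travel":[0.0311,-0.0125,0.003],"delta_rot":[0,0,0],"hand":1},{"travel":[0.0311,-0.0125,0.003],"delta_rot":[0,0,0],"hand":1},{"travel":[0.0311,-0.0125,0.003],"delta_rot":[0,0,0],"hand":1},{"travel":[0.0311,-0.0125,0.003],"delta_rot":[0,0,0],"hand":1}]'
python3 -m jog '[{"travel":[0.0311,-0.0125,0.003],"delta_rot":[0,0,0],"hand":1},{"travel":[0.0311,-0.0125,0.003],"delta_rot":[0,0,0],"hand":1},{"travel":[0.0311,-0.0125,0.003],"delta_rot":[0,0,0],"hand":1},{"travel":[0.0311,-0.0125,0.003],"delta_rot":[0,0,0],"hand":1},{"travel":[0.0311,-0.0125,0.003],"delta_rot":[0,0,0],"hand":1}]'
python3 -m jog '[{"travel":[0,0,0],"delta_rot":[0,0,0.0326],"hand":1},{"travel":[0,0,0],"delta_rot":[0,0,0.0326],"hand":1},{"travel":[0,0,0],"delta_rot":[0,0,0.0326],"hand":1},{"travel":[0,0,0],"delta_rot":[0,0,0.0326],"hand":1},{"travel":[0,0,0],"delta_rot":[0,0,0.0326],"hand":1}]'
python3 - <<'E'
from h import *
import cv2
o=sensors.get_obs();print(o['time_s'],o['tcp_pos'],o['tcp_rot'],o['q'])
i=vision.grab_frame("wrist");cv2.imwrite("pics/w1.png",i[:,:,::-1])
np.save("w1.npy",np.r_[o['tcp_pos'],o['tcp_rot']])
E
```

```text
time_s: 0.52
tcp_pos: [0.3722, -0.4795, 0.2157]
tcp_rot: [-3.141, 0.0, 0.399]
wrist_force: [0.4, -0.7, -0.6]
opening: 0.0851
grasp_force: 0.0
time_s: 0.93
tcp_pos: [0.4911, -0.3616, 0.2008]
tcp_rot: [-3.141, 0.001, 0.399]
wrist_force: [0.3, -0.3, 0.3]
opening: 0.0856
grasp_force: 0.0
time_s: 1.35
tcp_pos: [0.4902, -0.3627, 0.2007]
tcp_rot: [-3.141, 0.001, -0.118]
wrist_force: [-0.3, -0.3, -0.4]
opening: 0.0854
grasp_force: 0.0
1.35 [ 0.49018901 -0.3627074   0.20071682] [-3.14116777e+00  1.08365991e-03 -1.18050754e-01] [ 5.66973078e-01  3.51141203e-01 -2.02667267e-04  1.67288350e+00
  1.74542905e-04  1.11872866e+00 -1.12214091e+00]
```

View pics/w1.png

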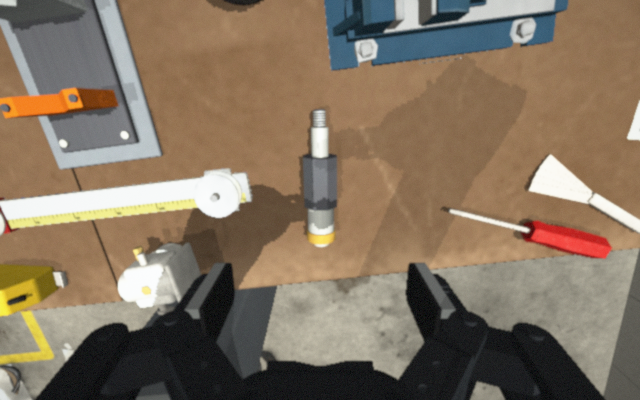

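The picture shows the spindle at the centre, thread end (320,109), barrel rows 155–208 at column 320, collar end (320,246). Its axis is parallel to tool x.

Run:
```python
from h import *
np.set_printoptions(precision=4,suppress=True)
w=np.load("w1.npy");o=dict(tcp_pos=w[:3],tcp_rot=w[3:])
s=ray("wrist",[(320,109),(320,246),(319.5,155),(320,208)],.018,o);d=s[1]-s[0]
print(s,np.linalg.norm(d),np.arctan2(d[1],d[0])-np.pi,s[:2].mean(0),s[2:].mean(0))
for c,yaw in(((.4905,-.362),-.113),((.490,-.3625),-.118)):
    P=np.array([[c[0]+t*np.cos(yaw),c[1]+t*np.sin(yaw),.018] for t in(76,28,0,-28,-76)])
    P[:,:2]=[[c[0]+t*np.cos(yaw),c[1]+t*np.sin(yaw)] for t in(.076,.028,0,-.028,-.076)]
    print(proj("wrist",P,o))
```

```text
[[ 0.5644 -0.3718  0.018 ]
 [ 0.41   -0.3535  0.018 ]
 [ 0.5176 -0.3657  0.018 ]
 [ 0.4576 -0.3591  0.018 ]] 0.15547269997694033 -0.11783546694355218 [ 0.4872 -0.3626  0.018 ] [ 0.4876 -0.3624  0.018 ]
[[318.6458 107.4833]
 [318.9263 154.4123]
 [319.078  179.7841]
 [319.2217 203.8236]
 [319.4512 242.2239]]
[[319.5607 107.9312]
 [319.5742 154.8193]
 [319.5815 180.1697]
 [319.5884 204.1896]
 [319.5994 242.5595]]
```

```bash
python3 -m jog '[{"travel":[-0.001,0,0.034],"delta_rot":[0,0,0],"hand":0.4},{"travel":[0,0,0.034],"delta_rot":[0,0,0],"hand":0.4},{"travel":[0,0,0.034],"delta_rot":[0,0,0],"hand":0.4},{"travel":[0,0,0.034],"delta_rot":[0,0,0],"hand":0.4},{"travel":[0,0,0.03],"delta_rot":[0,0,0],"hand":0.4}]' 70
python3 -m jog '[{"travel":[0,0,0.015],"delta_rot":[0,0,0],"hand":0.4},{"travel":[0,0,0.011],"delta_rot":[0,0,0],"hand":0.4},{"travel":[0,0,0.006],"delta_rot":[0,0,0],"hand":0.4},{"travel":[0,0,0],"delta_rot":[0,0,0],"hand":0.4},{"travel":[0,0,0],"delta_rot":[0,0,0],"hand":0.2}]'
python3 -m jog '[{"travel":[0,0,0],"delta_rot":[0,0,0],"hand":-0.4},{"travel":[0,0,0],"delta_rot":[0,0,0],"hand":-0.8},{"travel":[0,0,0],"delta_rot":[0,0,0],"hand":-1},{"travel":[0,0,0],"delta_rot":[0,0,0],"hand":-1},{"travel":[0,0,0],"delta_rot":[0,0,0],"hand":-1}]'
```

```text
time_s: 1.82
tcp_pos: [0.4886, -0.3623, 0.033]
tcp_rot: [-3.141, 0.001, -0.111]
wrist_force: [0.0, -0.0, -0.3]
opening: 0.0593
grasp_force: 0.0
time_s: 2.23
tcp_pos: [0.4901, -0.3635, 0.0041]
tcp_rot: [3.141, -0.001, -0.113]
wrist_force: [0.0, 0.1, 0.6]
opening: 0.0517
grasp_force: 0.0
time_s: 2.65
tcp_pos: [0.4908, -0.3637, 0.0052]
tcp_rot: [3.14, -0.003, -0.113]
wrist_force: [-0.1, 0.8, 5.9]
opening: 0.0348
grasp_force: 71.6
```

```bash
python3 -m jog '[{"travel":[0,0,-0.015],"delta_rot":[0,0,0],"hand":-1},{"travel":[0,0,-0.035],"delta_rot":[0,0,0],"hand":-1},{"travel":[0,0,-0.035],"delta_rot":[0,0,0],"hand":-1},{"travel":[0,0,-0.035],"delta_rot":[0,0,0],"hand":-1},{"travel":[0,0,-0.035],"delta_rot":[0,0,0],"hand":-1}]'
python3 -m jog '[{"travel":[0.0126,-0.0253,0],"delta_rot":[0,0,0],"hand":-1},{"travel":[0.0126,-0.0253,0],"delta_rot":[0,0,0],"hand":-1},{"travel":[0.0126,-0.0253,0],"delta_rot":[0,0,0],"hand":-1},{"travel":[0.0126,-0.0253,0],"delta_rot":[0,0,0],"hand":-1},{"travel":[0.0126,-0.0253,0],"delta_rot":[0,0,0],"hand":-1}]'
python3 -m jog '[{"travel":[0.0126,-0.0253,0],"delta_rot":[0,0,0],"hand":-1},{"travel":[0.0126,-0.0253,0],"delta_rot":[0,0,0],"hand":-1},{"travel":[0.0126,-0.0253,0],"delta_rot":[0,0,0],"hand":-1},{"travel":[0.0126,-0.0253,0],"delta_rot":[0,0,0],"hand":-1},{"travel":[0.0126,-0.0253,0],"delta_rot":[0,0,0],"hand":-1}]'
python3 -m jog '[{"travel":[0,0,0],"delta_rot":[0,0,-0.0185],"hand":-1},{"travel":[0,0,0],"delta_rot":[0,0,-0.0185],"hand":-1},{"travel":[0,0,0],"delta_rot":[0,0,0],"hand":-1},{"travel":[0,0,0],"delta_rot":[0,0,0],"hand":-1},{"travel":[0,0,0],"delta_rot":[0,0,0],"hand":-1}]'
python3 - <<'E'
from h import *
import cv2
o=sensors.get_obs();print(o['time_s'],o['tcp_pos'],o['tcp_rot'],o['q'])
i=vision.grab_frame("wrist")
j=vision.grab_frame("side")[180:290,300:420]
cv2.imwrite("pics/w2.png",np.vstack([cv2.resize(i,None,fx=1,fy=1),np.pad(cv2.resize(j,(218,200),interpolation=cv2.INTER_CUBIC),((0,0),(0,422),(0,0)))])[:,:,::-1])
np.save("w2.npy",np.r_[o['tcp_pos'],o['tcp_rot']])
E
```

```text
time_s: 3.07
tcp_pos: [0.4885, -0.3623, 0.1591]
tcp_rot: [-3.141, 0.002, -0.113]
wrist_force: [0.9, -1.3, -3.7]
opening: 0.0346
grasp_force: 71.0
time_s: 3.48
tcp_pos: [0.5661, -0.2429, 0.1577]
tcp_rot: [-3.141, 0.001, -0.113]
wrist_force: [0.0, -0.0, -4.2]
opening: 0.0347
grasp_force: 71.1
time_s: 3.9
tcp_pos: [0.6429, -0.1245, 0.1574]
tcp_rot: [3.141, 0.002, -0.113]
wrist_force: [0.2, -0.5, -3.4]
opening: 0.0344
grasp_force: 71.1
time_s: 4.32
tcp_pos: [0.6426, -0.1264, 0.1578]
tcp_rot: [3.141, 0.001, 0.001]
wrist_force: [-0.5, -0.7, -3.5]
opening: 0.0343
grasp_force: 71.1
4.3167 [ 0.64258299 -0.12644864  0.15780481] [3.14133513e+00 1.00847539e-03 8.12224688e-04] [ 0.20857925  0.46707587 -0.10943893  1.60081306  0.05627633  1.07774746
 -1.48590685]
```

View pics/w2.png

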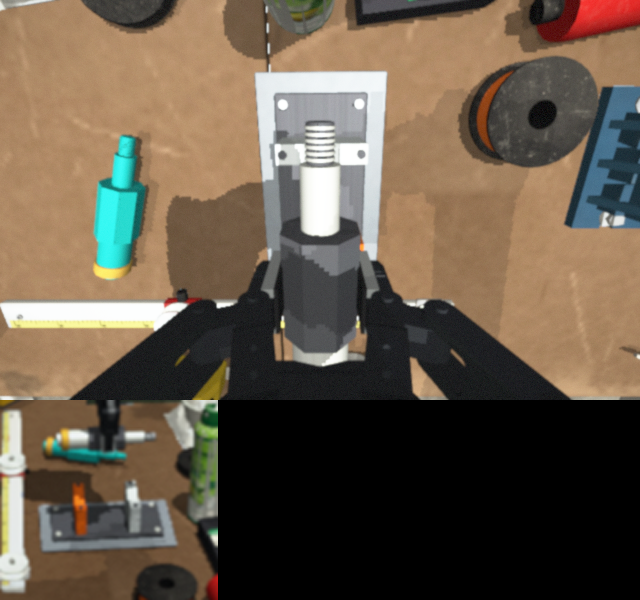

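The spindle hangs level over the cradle: thread tip (320,121), silver saddle ends (273,153) and (369,153), flange far corners (256,73) and (387,72).

Run:
```python
from h import *
np.set_printoptions(precision=4,suppress=True)
w=np.load("w2.npy");o=dict(tcp_pos=w[:3],tcp_rot=w[3:])
print("flange",ray("wrist",[(256,73),(387,72)],.006,o))
print("bolts",ray("wrist",[(283,104),(363,104)],.014,o))
print("saddle",ray("wrist",[(273,153),(369,153),(280,154),(362,154),(321,143),(321,164)],.064,o))
print("tip",ray("wrist",[(320,121)],.1705,o), proj("wrist",[[w[0]+.076,w[1],.1705],[w[0]+.028,w[1],.1705]],o))
```

```text
flange [[ 0.7487 -0.0694  0.006 ]
 [ 0.7496 -0.1865  0.006 ]]
bolts [[ 0.7224 -0.0934  0.014 ]
 [ 0.7225 -0.1652  0.014 ]]
saddle [[ 0.6866 -0.09    0.064 ]
 [ 0.6867 -0.1647  0.064 ]
 [ 0.6858 -0.0954  0.064 ]
 [ 0.6859 -0.1593  0.064 ]
 [ 0.6943 -0.1273  0.064 ]
 [ 0.678  -0.1274  0.064 ]]
tip [[ 0.7169 -0.1263  0.1705]] [[320.3127 116.8371]
 [320.171  225.0338]]
```

```bash
python3 -m jog '[{"travel":[0.001,0.001,0.024],"delta_rot":[0,0,0],"hand":-1},{"travel":[0,0,0.024],"delta_rot":[0,0,0],"hand":-1},{"travel":[0,0,0.024],"delta_rot":[0,0,0],"hand":-1},{"travel":[0,0,0.02],"delta_rot":[0,0,0],"hand":-1},{"travel":[0,0,0.008],"delta_rot":[0,0,0],"hand":-1}]'
python3 -m jog '[{"travel":[0,0,0.002],"delta_rot":[0,0,0],"hand":-1},{"travel":[0,0,0.002],"delta_rot":[0,0,0],"hand":-1},{"travel":[0,0,0.002],"delta_rot":[0,0,0],"hand":-1},{"travel":[0,0,0],"delta_rot":[0,0,0],"hand":-1},{"travel":[0,0,0],"delta_rot":[0,0,0],"hand":-1}]'
```

```text
time_s: 4.83
tcp_pos: [0.6417, -0.1268, 0.0549]
tcp_rot: [-3.141, 0.006, 0.002]
wrist_force: [-0.4, 0.1, -4.9]
opening: 0.0348
grasp_force: 71.0
time_s: 5.25
tcp_pos: [0.6451, -0.127, 0.0536]
tcp_rot: [3.141, -0.002, 0.003]
wrist_force: [-0.2, -0.3, -4.0]
opening: 0.0348
grasp_force: 71.0
```

```bash
python3 -m jog '[{"travel":[-0.001,0,0.002],"delta_rot":[0,0,0],"hand":-1},{"travel":[0,0,0.001],"delta_rot":[0,0,0],"hand":-1},{"travel":[0,0,0],"delta_rot":[0,0,0],"hand":-1},{"travel":[0,0,0],"delta_rot":[0,0,0],"hand":-1},{"travel":[0,0,0],"delta_rot":[0,0,0],"hand":-1}]'
python3 -m jog '[{"travel":[0,0,0.001],"delta_rot":[0,0,0],"hand":-1},{"travel":[0,0,0],"delta_rot":[0,0,0],"hand":-1},{"travel":[0,0,0],"delta_rot":[0,0,0],"hand":-1},{"travel":[0,0,0],"delta_rot":[0,0,0],"hand":-1},{"travel":[0,0,0],"delta_rot":[0,0,0],"hand":-1}]'
```

```text
time_s: 5.67
tcp_pos: [0.6436, -0.1273, 0.0499]
tcp_rot: [3.141, -0.001, 0.003]
wrist_force: [-0.4, -0.9, -0.3]
opening: 0.0347
grasp_force: 71.5
time_s: 6.08
tcp_pos: [0.6438, -0.1278, 0.0494]
tcp_rot: [3.14, -0.001, 0.003]
wrist_force: [-1.1, -3.0, 5.6]
opening: 0.0348
grasp_force: 72.3
```

```bash
python3 -m jog '[{"travel":[0,0,0],"delta_rot":[0,0,0],"hand":0},{"travel":[0,0,0],"delta_rot":[0,0,0],"hand":0.2},{"travel":[0,0,0],"delta_rot":[0,0,0],"hand":0.4},{"travel":[0,0,0],"delta_rot":[0,0,0],"hand":0.4},{"travel":[0,0,0],"delta_rot":[0,0,0],"hand":0.4}]'
python3 -m jog '[{"travel":[0,0,-0.01],"delta_rot":[0,0,0],"hand":0.4},{"travel":[0,0,-0.03],"delta_rot":[0,0,0],"hand":0.4},{"travel":[0,0,-0.035],"delta_rot":[0,0,0],"hand":0.4},{"travel":[0,0,-0.035],"delta_rot":[0,0,0],"hand":0.4},{"travel":[0,0,-0.035],"delta_rot":[0,0,0],"hand":0.4}]'
python3 - <<'E'
from h import *
import cv2
o=sensors.get_obs();print(o['time_s'],o['tcp_pos'],o['tcp_rot'],o['q'])
i=vision.grab_frame("wrist")[60:360,180:480]
j=vision.grab_frame("side")[200:290,310:410]
cv2.imwrite("pics/w3.png",np.hstack([cv2.resize(i,(400,400),interpolation=cv2.INTER_CUBIC),cv2.resize(j,(400,400),interpolation=cv2.INTER_CUBIC)])[:,:,::-1])
np.save("w3.npy",np.r_[o['tcp_pos'],o['tcp_rot']])
E
```

```text
time_s: 6.5
tcp_pos: [0.6432, -0.1263, 0.048]
tcp_rot: [-3.141, 0.0, 0.003]
wrist_force: [-0.3, 0.1, 0.4]
opening: 0.0595
grasp_force: 0.0
time_s: 6.92
tcp_pos: [0.6431, -0.1266, 0.1956]
tcp_rot: [-3.142, -0.0, 0.003]
wrist_force: [0.8, -0.0, 0.5]
opening: 0.0596
grasp_force: 0.0
6.9167 [ 0.64309257 -0.12661053  0.19558881] [-3.14153802e+00 -3.75111894e-04  3.12407460e-03] [ 0.21021823  0.43511496 -0.11111396  1.56141867  0.05118018  1.14754269
 -1.47930747]
```

View pics/w3.png

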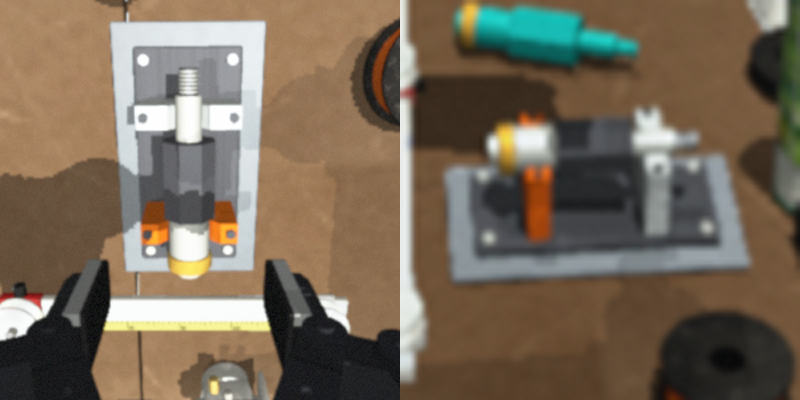

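The spindle is seated in both notches, thick end at orange: collar (190,265), thread (188,80) in the left half, and level in the side view. Now to the hood.

```bash
python3 -m jog '[{"travel":[-0.0091,-0.0329,-0.0037],"delta_rot":[0,0,0],"hand":1},{"travel":[-0.0091,-0.0329,-0.0037],"delta_rot":[0,0,0],"hand":1},{"travel":[-0.0091,-0.0329,-0.0037],"delta_rot":[0,0,0],"hand":1},{"travel":[-0.0091,-0.0329,-0.0037],"delta_rot":[0,0,0],"hand":1},{"travel":[-0.0091,-0.0329,-0.0037],"delta_rot":[0,0,0],"hand":1}]'
python3 -m jog '[{"travel":[-0.0091,-0.0329,-0.0037],"delta_rot":[0,0,0],"hand":1},{"travel":[-0.0091,-0.0329,-0.0037],"delta_rot":[0,0,0],"hand":1},{"travel":[-0.0091,-0.0329,-0.0037],"delta_rot":[0,0,0],"hand":1},{"travel":[-0.0091,-0.0329,-0.0037],"delta_rot":[0,0,0],"hand":1},{"travel":[-0.0091,-0.0329,-0.0037],"delta_rot":[0,0,0],"hand":1}]'
python3 -m jog '[{"travel":[-0.0091,-0.0329,-0.0037],"delta_rot":[0,0,0],"hand":1},{"travel":[-0.0091,-0.0329,-0.0037],"delta_rot":[0,0,0],"hand":1},{"travel":[-0.0091,-0.0329,-0.0037],"delta_rot":[0,0,0],"hand":1},{"travel":[-0.0091,-0.0329,-0.0037],"delta_rot":[0,0,0],"hand":1},{"travel":[-0.0091,-0.0329,-0.0037],"delta_rot":[0,0,0],"hand":1}]'
python3 -m jog '[{"travel":[0,0,0],"delta_rot":[0,0,-0.0241],"hand":1},{"travel":[0,0,0],"delta_rot":[0,0,-0.0241],"hand":1},{"travel":[0,0,0],"delta_rot":[0,0,-0.0241],"hand":1},{"travel":[0,0,0],"delta_rot":[0,0,-0.0241],"hand":1},{"travel":[0,0,0],"delta_rot":[0,0,-0.0241],"hand":1}]'
python3 -m jog '[{"travel":[0,0,0],"delta_rot":[0,0,-0.0241],"hand":1},{"travel":[0,0,0],"delta_rot":[0,0,-0.0241],"hand":1},{"travel":[0,0,0],"delta_rot":[0,0,-0.0241],"hand":1},{"travel":[0,0,0],"delta_rot":[0,0,-0.0241],"hand":1},{"travel":[0,0,0],"delta_rot":[0,0,-0.0241],"hand":1}]'
python3 - <<'E'
from h import *
import cv2
np.set_printoptions(precision=4,suppress=True)
w=np.load("w3.npy");p=dict(tcp_pos=w[:3],tcp_rot=w[3:])
f=ray("wrist",[(180+x*.75,60+y*.75) for x,y in [(111,22),(266,22),(252,270),(127,272)]],.006,p);print(f,f.mean(0))
o=sensors.get_obs();print(o['time_s'],o['tcp_pos'],o['tcp_rot'],o['q'])
i=vision.grab_frame("wrist");cv2.imwrite("pics/w4.png",i[:,:,::-1])
np.save("w4.npy",np.r_[o['tcp_pos'],o['tcp_rot']])
E
```

```text
time_s: 7.43
tcp_pos: [0.5965, 0.0391, 0.2124]
tcp_rot: [-3.142, -0.0, 0.003]
wrist_force: [0.2, 0.4, 0.6]
opening: 0.0856
grasp_force: 0.0
time_s: 7.85
tcp_pos: [0.5505, 0.2035, 0.2309]
tcp_rot: [3.142, -0.001, 0.003]
wrist_force: [1.6, -0.7, -0.4]
opening: 0.0854
grasp_force: 0.0
time_s: 8.27
tcp_pos: [0.5045, 0.3678, 0.2494]
tcp_rot: [-3.142, -0.0, 0.003]
wrist_force: [0.1, 1.3, -0.3]
opening: 0.0853
grasp_force: 0.0
time_s: 8.68
tcp_pos: [0.5051, 0.3663, 0.249]
tcp_rot: [3.141, -0.0, 0.385]
wrist_force: [-0.1, 0.3, -0.1]
opening: 0.0857
grasp_force: 0.0
time_s: 9.1
tcp_pos: [0.5052, 0.3662, 0.249]
tcp_rot: [3.141, -0.0, 0.764]
wrist_force: [-0.1, -0.5, -0.6]
opening: 0.0855
grasp_force: 0.0
[[ 0.7493 -0.0686  0.006 ]
 [ 0.7497 -0.1864  0.006 ]
 [ 0.5369 -0.1875  0.006 ]
 [ 0.5344 -0.0713  0.006 ]] [ 0.6426 -0.1284  0.006 ]
9.1 [0.5052 0.3662 0.249 ] [ 3.1414 -0.      0.7638] [-0.3481  0.3672 -0.4595  1.5693  0.1691  1.2447 -1.6424]
```

View pics/w4.png

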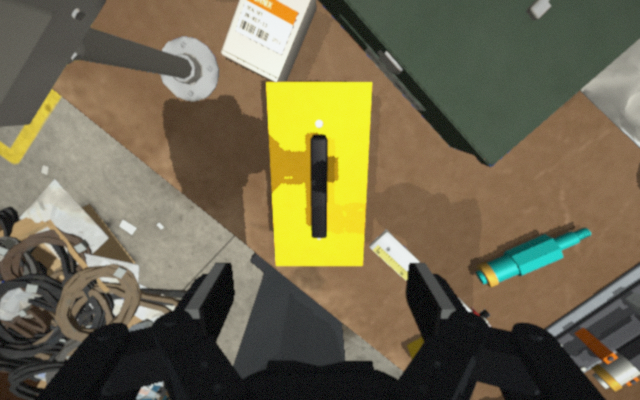

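The hood is centred: roof corners (266,83), (373,82), (363,266), (275,266); bar column 319, rows 135–237. The pole foot is at (190,68).

Run:
```python
from h import *
np.set_printoptions(precision=4,suppress=True)
w=np.load("w4.npy");o=dict(tcp_pos=w[:3],tcp_rot=w[3:]);Rt=R.from_euler('xyz',w[3:]).as_matrix()
k=ray("wrist",[(266,83),(373,82),(363,266),(275,266)],.087,o)
b=ray("wrist",[(319.5,136),(319.5,237)],.117,o)
p=ray("wrist",[(190,68)],.01,o)
for q in(k,b,p): print(q,(q-w[:3])@Rt)
print("tool ctr",(k.mean(0)-w[:3])@Rt,(b.mean(0)-w[:3])@Rt)
for a,c in((3,0),(2,1)):print(np.linalg.norm(k[a]-k[c]),np.arctan2(*(k[c]-k[a])[[1,0]]))
```

```text
[[0.5414 0.471  0.087 ]
 [0.6112 0.3995 0.087 ]
 [0.4702 0.265  0.087 ]
 [0.4008 0.3375 0.087 ]] [[ 0.0987 -0.0507  0.162 ]
 [ 0.0996  0.0493  0.162 ]
 [-0.0953  0.0489  0.162 ]
 [-0.0953 -0.0515  0.162 ]]
[[0.5432 0.4035 0.117 ]
 [0.4721 0.3355 0.117 ]] [[ 0.0533 -0.0007  0.132 ]
 [-0.0451 -0.0007  0.132 ]]
[[0.4873 0.5569 0.01  ]] [[ 0.119  -0.1501  0.239 ]]
tool ctr [ 0.0019 -0.001   0.162 ] [ 0.0041 -0.0007  0.132 ]
0.1939750469934366 0.7596050907837365
0.1948892297991356 0.7617298238577458
```

```bash
python3 -m jog '[{"travel":[0.002,-0.001,0.034],"delta_rot":[0,0,0],"hand":0},{"travel":[0,0,0.034],"delta_rot":[0,0,0],"hand":0},{"travel":[0,0,0.034],"delta_rot":[0,0,0],"hand":0},{"travel":[0,0,0.032],"delta_rot":[0,0,0],"hand":0},{"travel":[0,0,0.015],"delta_rot":[0,0,0],"hand":0}]' 100
python3 -m jog '[{"travel":[0,0,0.008],"delta_rot":[0,0,0],"hand":0},{"travel":[0,0,0],"delta_rot":[0,0,0],"hand":-0.2},{"travel":[0,0,0],"delta_rot":[0,0,0],"hand":-0.5},{"travel":[0,0,0],"delta_rot":[0,0,0],"hand":-0.8},{"travel":[0,0,0],"delta_rot":[0,0,0],"hand":-1}]'
python3 -m jog '[{"travel":[0,0,0],"delta_rot":[0,0,0],"hand":-1},{"travel":[0,0,0],"delta_rot":[0,0,0],"hand":-1},{"travel":[0,0,0],"delta_rot":[0,0,0],"hand":-1},{"travel":[0,0,0],"delta_rot":[0,0,0],"hand":-1},{"travel":[0,0,0],"delta_rot":[0,0,0],"hand":-1}]'
```

```text
time_s: 9.57
tcp_pos: [0.5039, 0.3663, 0.0955]
tcp_rot: [-3.141, 0.007, 0.759]
wrist_force: [-0.6, -0.1, -0.8]
opening: 0.0425
grasp_force: 0.0
time_s: 9.98
tcp_pos: [0.5068, 0.3693, 0.0937]
tcp_rot: [3.141, -0.003, 0.76]
wrist_force: [-1.2, -0.2, 2.4]
opening: 0.0138
grasp_force: 98.3
time_s: 10.4
tcp_pos: [0.5068, 0.3693, 0.0936]
tcp_rot: [3.141, -0.003, 0.76]
wrist_force: [-1.1, -0.9, 5.8]
opening: 0.0141
grasp_force: 98.8
```

```bash
python3 -m jog '[{"travel":[0,0,-0.015],"delta_rot":[0,0,0],"hand":-1},{"travel":[0,0,-0.035],"delta_rot":[0,0,0],"hand":-1},{"travel":[0,0,-0.035],"delta_rot":[0,0,0],"hand":-1},{"travel":[0,0,-0.035],"delta_rot":[0,0,0],"hand":-1},{"travel":[0,0,-0.035],"delta_rot":[0,0,0],"hand":-1}]'
python3 -m jog '[{"travel":[-0.0081,0.0151,0],"delta_rot":[0,0,0],"hand":-1},{"travel":[-0.0163,0.0303,0],"delta_rot":[0,0,0],"hand":-1},{"travel":[-0.0163,0.0303,0],"delta_rot":[0,0,0],"hand":-1},{"travel":[-0.0163,0.0303,0],"delta_rot":[0,0,0],"hand":-1},{"travel":[-0.0163,0.0303,0],"delta_rot":[0,0,0],"hand":-1}]'
python3 -m jog '[{"travel":[-0.0163,0.0303,0],"delta_rot":[0,0,0],"hand":-1},{"travel":[-0.0163,0.0303,0],"delta_rot":[0,0,0],"hand":-1},{"travel":[-0.0163,0.0303,0],"delta_rot":[0,0,0],"hand":-1},{"travel":[-0.0163,0.0303,0],"delta_rot":[0,0,0],"hand":-1},{"travel":[-0.0081,0.0151,0],"delta_rot":[0,0,0],"hand":-1}]'
python3 -m jog '[{"travel":[0,0,0],"delta_rot":[0,0,0.024],"hand":-1},{"travel":[0,0,0],"delta_rot":[0,0,0.024],"hand":-1},{"travel":[0,0,0],"delta_rot":[0,0,0.024],"hand":-1},{"travel":[0,0,0],"delta_rot":[0,0,0.024],"hand":-1},{"travel":[0,0,0],"delta_rot":[0,0,0.024],"hand":-1}]'
python3 -m jog '[{"travel":[0,0,0],"delta_rot":[0,0,0.024],"hand":-1},{"travel":[0,0,0],"delta_rot":[0,0,0.024],"hand":-1},{"travel":[0,0,0],"delta_rot":[0,0,0.024],"hand":-1},{"travel":[0,0,0],"delta_rot":[0,0,0.024],"hand":-1},{"travel":[0,0,0],"delta_rot":[0,0,0.024],"hand":-1}]'
```

```text
time_s: 10.82
tcp_pos: [0.5055, 0.3676, 0.2474]
tcp_rot: [3.141, 0.002, 0.76]
wrist_force: [0.1, 0.5, -3.6]
opening: 0.014
grasp_force: 98.1
time_s: 11.23
tcp_pos: [0.5464, 0.217, 0.2459]
tcp_rot: [3.142, 0.002, 0.76]
wrist_force: [1.0, -0.6, -4.0]
opening: 0.014
grasp_force: 98.2
time_s: 11.65
tcp_pos: [0.5881, 0.0627, 0.2458]
tcp_rot: [3.139, 0.004, 0.753]
wrist_force: [0.0, -1.1, -3.9]
opening: 0.0139
grasp_force: 98.2
time_s: 12.07
tcp_pos: [0.5869, 0.0695, 0.2458]
tcp_rot: [-3.141, 0.002, 0.379]
wrist_force: [0.2, -0.6, -4.0]
opening: 0.0139
grasp_force: 98.2
time_s: 12.48
tcp_pos: [0.5869, 0.0695, 0.2458]
tcp_rot: [3.141, 0.002, 0.002]
wrist_force: [-0.2, -0.1, -3.7]
opening: 0.0138
grasp_force: 98.2
```

```bash
python3 -m jog '[{"travel":[0.0057,0.0197,0],"delta_rot":[0,0,0],"hand":-1},{"travel":[0.0057,0.0197,0],"delta_rot":[0,0,0],"hand":-1},{"travel":[0.0057,0.0197,0],"delta_rot":[0,0,0],"hand":-1},{"travel":[0.0057,0.0197,0],"delta_rot":[0,0,0],"hand":-1},{"travel":[0.0057,0.0197,0],"delta_rot":[0,0,0],"hand":-1}]'
python3 -m jog '[{"travel":[0.0057,0.0197,0],"delta_rot":[0,0,0],"hand":-1},{"travel":[0.0057,0.0197,0],"delta_rot":[0,0,0],"hand":-1},{"travel":[0.0057,0.0197,0],"delta_rot":[0,0,0],"hand":-1},{"travel":[0.0057,0.0197,0],"delta_rot":[0,0,0],"hand":-1},{"travel":[0.0057,0.0197,0],"delta_rot":[0,0,0],"hand":-1}]'
python3 -m jog '[{"travel":[0,0,0.015],"delta_rot":[0,0,0],"hand":-1},{"travel":[0,0,0.01],"delta_rot":[0,0,0],"hand":-1},{"travel":[0,0,0.005],"delta_rot":[0,0,0],"hand":-1},{"travel":[0,0,0],"delta_rot":[0,0,0],"hand":-1},{"travel":[0,0,0],"delta_rot":[0,0,0],"hand":-1}]'
python3 - <<'E'
from h import *
import cv2
o=sensors.get_obs();print(o['time_s'],o['tcp_pos'],o['tcp_rot'])
j=vision.grab_frame("side")[130:260,270:440];k=vision.grab_frame("scene")[100:230,230:400]
cv2.imwrite("pics/s5.png",np.vstack([cv2.resize(z,None,fx=2.3,fy=2.3,interpolation=cv2.INTER_CUBIC) for z in(j,k)])[:,:,::-1])
E
```

```text
time_s: 12.9
tcp_pos: [0.6162, -0.0295, 0.2458]
tcp_rot: [3.141, 0.002, 0.006]
wrist_force: [0.2, -0.7, -4.8]
opening: 0.0144
grasp_force: 98.2
time_s: 13.32
tcp_pos: [0.6452, -0.1278, 0.2456]
tcp_rot: [-3.142, 0.002, 0.006]
wrist_force: [-0.1, 0.3, -4.2]
opening: 0.014
grasp_force: 98.2
time_s: 13.73
tcp_pos: [0.6454, -0.1253, 0.2162]
tcp_rot: [-3.141, 0.001, 0.008]
wrist_force: [0.4, 0.3, -3.6]
opening: 0.0145
grasp_force: 98.2
13.7333 [ 0.64543614 -0.12527213  0.21615262] [-3.14077679e+00  1.43366862e-03  8.14917068e-03]
```

View pics/s5.png

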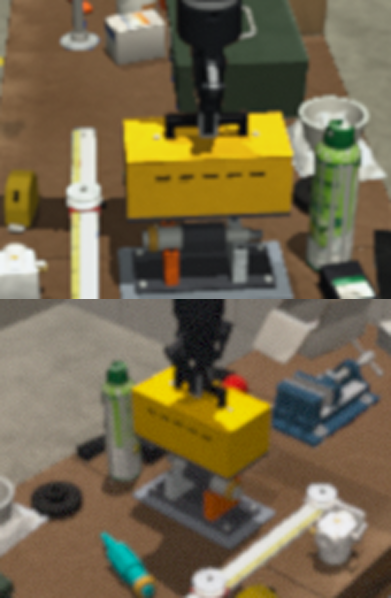

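The hood hangs level and lengthways over the cradle: side-view rim corners (129,217) and (291,212) in the upper half. I check those numerically.

Run:
```python
from h import *
np.set_printoptions(precision=4,suppress=True)
k=ray("side",[(270+x/2.3,130+y/2.3) for x,y in[(129,217),(291,212)]],.1226);print(k,k.mean(0),np.arctan2(*(k[1]-k[0])[[1,0]]))
k=ray("side",[(270+x/2.3,130+y/2.3) for x,y in[(123,121),(293,156),(126,163)]],.1226+.087);print(k)
k=ray("scene",[(230+x/2.3,100+(y-299)/2.3) for x,y in[(271,405),(223,437),(133,380)]],.1226+.087);print(k)
```

```text
[[ 0.5499 -0.1651  0.1226]
 [ 0.7472 -0.1669  0.1226]] [ 0.6485 -0.166   0.1226] -0.008737523817501614
[[ 0.5471 -0.0825  0.2096]
 [ 0.743  -0.1771  0.2096]
 [ 0.5474 -0.1796  0.2096]]
[[ 0.5449 -0.1744  0.2096]
 [ 0.5431 -0.0616  0.2096]
 [ 0.7533 -0.0917  0.2096]]
```

```bash
python3 -m jog '[{"travel":[-0.0014,0.002,0.01],"delta_rot":[0,0,0],"hand":-1},{"travel":[0,0,0.02],"delta_rot":[0,0,0],"hand":-1},{"travel":[0,0,0.02],"delta_rot":[0,0,0],"hand":-1},{"travel":[0,0,0.015],"delta_rot":[0,0,0],"hand":-1},{"travel":[0,0,0.01],"delta_rot":[0,0,0],"hand":-1}]'
python3 -m jog '[{"travel":[0,0,0.01],"delta_rot":[0,0,0],"hand":-1},{"travel":[0,0,0.01],"delta_rot":[0,0,0],"hand":-1},{"travel":[0,0,0.005],"delta_rot":[0,0,0],"hand":-1},{"travel":[0,0,0],"delta_rot":[0,0,0],"hand":-1},{"travel":[0,0,0],"delta_rot":[0,0,0],"hand":-1}]'
```

```text
time_s: 14.25
tcp_pos: [0.6432, -0.1287, 0.1396]
tcp_rot: [-3.141, 0.003, 0.006]
wrist_force: [-0.7, -0.2, -4.1]
opening: 0.014
grasp_force: 98.2
time_s: 14.67
tcp_pos: [0.6447, -0.1289, 0.117]
tcp_rot: [3.141, -0.0, 0.006]
wrist_force: [-0.0, -0.4, -3.9]
opening: 0.0137
grasp_force: 98.2
```

```bash
python3 -m jog '[{"travel":[-0.0005,-0.001,0.003],"delta_rot":[0,0,0],"hand":-1},{"travel":[0,0,0.003],"delta_rot":[0,0,0],"hand":-1},{"travel":[0,0,0.003],"delta_rot":[0,0,0],"hand":-1},{"travel":[0,0,0.002],"delta_rot":[0,0,0],"hand":-1},{"travel":[0,0,0],"delta_rot":[0,0,0],"hand":-1}]'
python3 -m jog '[{"travel":[0,0,0.002],"delta_rot":[0,0,0],"hand":-1},{"travel":[0,0,0.002],"delta_rot":[0,0,0],"hand":-1},{"travel":[0,0,0.002],"delta_rot":[0,0,0],"hand":-1},{"travel":[0,0,0],"delta_rot":[0,0,0],"hand":-1},{"travel":[0,0,0],"delta_rot":[0,0,0],"hand":-1}]'
```

```text
time_s: 15.08
tcp_pos: [0.6435, -0.1278, 0.1052]
tcp_rot: [-3.142, 0.001, 0.006]
wrist_force: [-0.5, -0.0, -3.4]
opening: 0.0142
grasp_force: 98.2
time_s: 15.5
tcp_pos: [0.6441, -0.1279, 0.0998]
tcp_rot: [3.141, -0.0, 0.006]
wrist_force: [0.8, -0.1, -2.2]
opening: 0.0139
grasp_force: 98.4
```

```bash
python3 -m jog '[{"travel":[0,0,0.001],"delta_rot":[0,0,0],"hand":-1},{"travel":[0,0,0.001],"delta_rot":[0,0,0],"hand":-1},{"travel":[0,0,0],"delta_rot":[0,0,0],"hand":-1},{"travel":[0,0,0],"delta_rot":[0,0,0],"hand":-1},{"travel":[0,0,0],"delta_rot":[0,0,0],"hand":-1}]'
```

```text
time_s: 15.92
tcp_pos: [0.6441, -0.1279, 0.0997]
tcp_rot: [3.141, -0.001, 0.006]
wrist_force: [-3.6, 1.1, 6.4]
opening: 0.014
grasp_force: 99.8
```

Contact at the expected height (rim 6 mm up). I release, withdraw and check.

```bash
python3 -m jog '[{"travel":[0,0,0],"delta_rot":[0,0,0],"hand":-0.4},{"travel":[0,0,0],"delta_rot":[0,0,0],"hand":-0.1},{"travel":[0,0,0],"delta_rot":[0,0,0],"hand":0.1},{"travel":[0,0,0],"delta_rot":[0,0,0],"hand":0.1},{"travel":[0,0,0],"delta_rot":[0,0,0],"hand":0.1}]'
python3 -m jog '[{"travel":[0,0,-0.01],"delta_rot":[0,0,0],"hand":0.1},{"travel":[0,0,-0.03],"delta_rot":[0,0,0],"hand":0.1},{"travel":[0,0,-0.035],"delta_rot":[0,0,0],"hand":0.1},{"travel":[0,0,-0.035],"delta_rot":[0,0,0],"hand":0.1},{"travel":[0,0,-0.035],"delta_rot":[0,0,0],"hand":0.1}]'
python3 - <<'E'
from h import *
import cv2
o=sensors.get_obs();print(o['time_s'],o['tcp_pos'],o['tcp_rot'])
i=vision.grab_frame("wrist")[20:320,170:470]
j=vision.grab_frame("side")[190:280,310:410]
cv2.imwrite("pics/w6.png",np.hstack([cv2.resize(i,(400,400),interpolation=cv2.INTER_CUBIC),cv2.resize(j,(400,400),interpolation=cv2.INTER_CUBIC)])[:,:,::-1])
E
```

```text
time_s: 16.33
tcp_pos: [0.6441, -0.1278, 0.0977]
tcp_rot: [3.142, -0.0, 0.006]
wrist_force: [0.0, -0.4, -0.1]
opening: 0.0471
grasp_force: 0.0
time_s: 16.75
tcp_pos: [0.6438, -0.1278, 0.2451]
tcp_rot: [3.141, -0.0, 0.006]
wrist_force: [0.6, -0.3, 0.8]
opening: 0.0469
grasp_force: 0.0
16.75 [ 0.64376478 -0.12780644  0.24513847] [ 3.14146296e+00 -4.82847977e-04  6.20149271e-03]
```

View pics/w6.png

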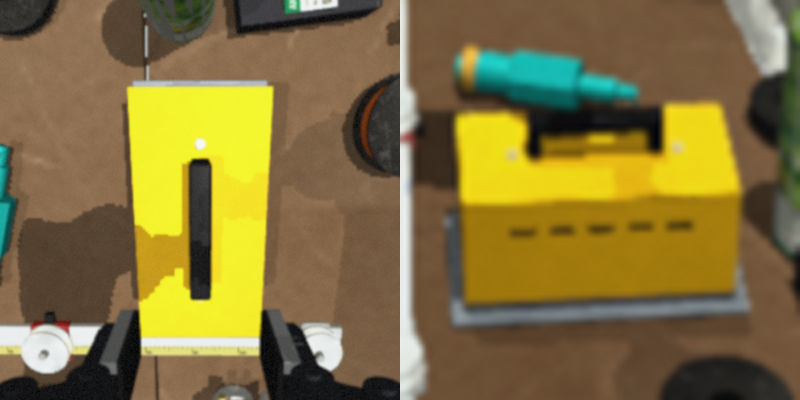

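The hood stands level on the flange, with an even grey rim in the right half (left 455, right 745, front edge 295–320). The bar is at (200,230) in the left half. Handing in.

```bash
python3 -c "
from workcell import bot
print(bot.sign_off())"
```

```text
the job is handed in; nothing more can be done
None
```

The spindle lies in both notches with its thick end in the orange saddle, the hood stands level and fully down on the flange by force and camera checks, and the job is handed in at about 17 s; the judge returned no result.

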